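Turn over the sample tag of the well plate

TASK

The well plate has been examined: turn its flip tag over, by pressing and pushing it with the fingertips, until it lies flat on the other side with the cross showing instead of the ring, then draw back. The well plate's tag is the one on the stand directly in front of the plate (on the robot's side of it). Press gently and swing the tag without flinging it; do not pinch or lift anything, and leave the tube rack's tag and everything else where it is.

Things in the scene. Friction and masses are not known exactly. Their poses are not given: they have to be found in the camera images.
- stand_plate: grey plastic stand of the well plate, fixed to the table, base plate 110 x 100 x 10 mm high. The plate lies just beyond it. Origin: table level, under the middle of the tag's pivot; x axis level, from the side where the tag lies at first (ring up) to the side where it must end (cross up); z up
- tag_plate (a joint): angle of the well plate's tag. 0 = flat towards the stand's -x side, ring face up; pi/2 = upright over the pivot; pi = flat towards the stand's +x side, cross face up. Stops at exactly 0 and pi. Starts between 0 and 0.25. Stiff hinge: 0.04 N m of friction (1 to 2 N on the tail); the tag weighs about 45 g and stays at any angle where it is left
- plate_pivot (a point): middle of the tag's pivot axis (along the stand's y), 70 mm above the table, axes as the stand's. It runs between two upright cheeks 18 (x) x 10 mm, 78 mm high, centred at y = +-40 mm; stop lugs 44 mm long (x) on their inner sides, just under the tag, reach in to y = +-27 mm
- plate_tag_edge (a point): middle of the free edge of the well plate's tag, a flat white paddle 5 mm thick centred on the pivot axis: its face is 60 mm wide and reaches 75 mm from the pivot, black ring on one side, black cross on the other. Site axes: x along the paddle from face to tail, z out of the ring side
- plate_tag_tail (a point): middle of the end of the tag's ribbed thumb tail, on the other side of the pivot from the face: 30 mm wide, reaching 43 mm from the pivot. Pressing the tail down lifts the face; there is 60 mm of room under it down to the base plate
- stand_rack: the other, identical stand, that of the tube rack, fixed to the table. Origin and axes as for the well plate's. Leave its tag alone
- tag_rack (a joint): angle of the tube rack's tag, identical to the other and with the same meaning of its values. Leave alone
- rack_tag_edge (a point): middle of the free edge of the tube rack's tag, 75 mm from its pivot
- well_plate: 24-well plate in a white plastic carrier, 86 x 128 x 20 mm high, loose, lying flat about 155 mm to the +x side of the pivot of the stand it belongs to (4 x 6 round wells with small dark and reddish samples). Origin: centre of its underside. Leave alone
- tube_rack: blue block rack with small capped tubes, 70 x 125 mm, 48 mm high over the caps, loose, about 155 mm to the +x side of the pivot of the other stand. Origin: centre of its underside. Leave alone
- jar: amber jar with black cap, 48 mm across, 75 mm high, loose, standing between the two stands. Origin: centre of its underside. Leave alone
- petri: closed flat round dish, 92 mm across, 15 mm high, loose, at the left. Origin: centre of its underside. Leave alone
- brush: small flat brush, 160 mm long, lying loose on the table at the left. Leave alone
- forceps: steel forceps, 120 mm long, 6 mm high, lying loose on the table between robot and stands. Leave alone
- slide_box: black slide box with white lid, 86 x 102 x 37 mm high, loose, at the right. Origin: centre of its underside. Leave alone

How it is judged:
On the way, in this order (a step that is already met when the one before it is completed fails the run):
1. the well plate's tag is raised, past 30 degrees (value of joint tag_plate above 0.52 rad), for 0.1 s.
2. the tag is swung over the top (value of joint tag_plate above 1.75 rad), for 0.1 s.
At the end, for the whole second after the job is handed in: the well plate's tag lies within 11 degrees (0.2 rad) of flat on its other side, at rest; the tube rack's tag edge is within 15 mm and every loose thing within 20 mm of where it started (value of joint tag_plate above 2.94 rad and velocity of joint tag_plate between -0.1 and 0.1 rad/s and distance of each of well_plate, tube_rack, jar, petri, brush, forceps, slide_box from where it was at the start of the episode below 0.02 m and distance of rack_tag_edge from where it was at the start of the episode below 0.015 m); the robot touches nothing.
It fails at once if a loose thing is moved or lifted by more than 20 mm (distance of any of well_plate, tube_rack, jar, petri, brush, forceps, slide_box from where it was at the start of the episode above 0.02 m).
It fails at once if the tube rack's tag is moved (edge more than 15 mm) (distance of rack_tag_edge from where it was at the start of the episode above 0.015 m).
It fails at once if the tag is flung (faster than 10 rad/s) (velocity of joint tag_plate above 10 rad/s).
It fails at once if the tag or its stand is pinched or pressed hard (more than 30 N) (contact force between the fingers and stand_plate above 30 N).
It also fails if it takes over 38 s, if anything falls off the work surface, if the arm or the gripper's body presses on something with over 40 N, if the wrist force passes 120 N, or if a joint passes its speed limit or range.

ROBOT

A 6-joint arm with a two-finger parallel gripper is mounted at the origin on the work surface. World frame = base frame: x ahead of the robot, y to its left, z up, the work surface at z = 0. Lengths are in m, angles in rad, forces in N, time in s.
With the tool pointing down it reaches from about 0.35 to 0.875 m from the base axis. Payload 4.2 kg.
Tool frame: the origin (TCP) lies between the finger pads; the fingertips stand 11 mm ahead of it and the grasp point (between the pads) lies 8 mm behind it; z points along the fingers, x is the direction in which the jaws open and shut, and the axes are right-handed (so a half turn about z gives the same grasp; the last joint's range is limited). The gripper opens to 87 mm and grips with 3 to 60 N. Pads are 19 mm wide; open, the fingers measure 117 mm over their backs; the gripper's body (75 mm by 190 mm) begins 51 mm behind the grasp point.
Start: joints at [-0.876, 0.385, 0.008, 0, -1.194, -0.259], TCP at [0.264, -0.567, 0.194] pointing down, gripper open.
Joint ranges: [-3.14, 3.14], [-1.21, 2.06], [-1.07, 1.41], [-3.16, 2.05], [-2.99, -0.16], [-3.1, 3.1]. Speed limits (rad/s): [2.79, 2.79, 3.14, 3.14, 3.14, 3.14].

INTERFACE

Orientations are given as [roll, pitch, yaw] about the fixed x, y, z axes, in that order (R = Rz(yaw) Ry(pitch) Rx(roll)).
In Python, from workcell import sense, read_camera, get_calibration, close_job, cut_out, place_of gives the robot as it stands.
- The arm moves only by the tool jog_arm, never from a script. Its argument "increments" is text: rows parted by semicolons, each of 7 numbers parted by spaces: the finger opening in cm, from 0 to 8.7, then the shift along the tool's x, y, z in cm, then the turn, a rotation vector about the tool's x, y, z in degrees. In form: hand x y z wx wy wz; .... A call has exactly 8 rows; each row shifts and turns the commanded pose from where the row before left it, along the tool's axes as they then stand; what a row does not reach is not made up. A row lasts 1/12 s, in which the tool goes at most 41.7 mm and 7.16 degrees, less where a joint would pass 70% of its speed; a pose out of reach is approached as far as the arm can. A call is refused whole if a number of a shift passes 4.17 or a number of a turn 7.16, either way. A call with a gripper value outside its range is refused whole. The fingers move at their own pace and stop on an object; "force" is the grip in N (left out, the last holds). Time passes only in rows, so rows that do not move let the fingers close, or fill a call up. It gives the time, the measured TCP pose, the force and the opening at its end, in the units of the state.
- sense(): the state, without advancing time (a new reading comes with each control period).
- read_camera(name): name is "side" or "top"; returns the picture (400x640x3 uint8, blue, green, red); there is no depth.
- get_calibration(name): a dict with "vertical_fov" (degrees; the focal length in pixels is half the picture's height over the tangent of half this angle, whatever the lens; pixels are square), "cx", "cy" (the principal point, pixels), "world_from_camera" (4x4, takes a point from camera to world coordinates). Camera axes: x right, y up, looking along -z (the intrinsics and any distortion apply to the point x, -y, -z); pixel columns grow to the right and rows downward; lengths in m; the calibration is good to about 2 mm. A picture is of the moment at which its call begins. get_calibration takes no time and is no camera call.
- close_job(): hands the job in, once; it reports no verdict.
Trained networks look in the newest picture that a camera, given by its name, has taken for a name from the list of things; names that differ only in an ending like _2 or _b are one class to them, and where a whole thing is asked for, a point or a joint stands for the part that bears it (a point fixed in the world has none). Each returns a list of dicts, best first, with "p" (0 to 1); they miss things now and then, are a little off and sometimes report something else, mostly with a low value. They report only what shows in the picture. A call takes as long as a camera call.
- cut_out(camera, thing): "mask" (400x640 bool, what is visible of it) and "uv" ([column, row] in pixels, amid what is visible of it).
- place_of(camera, thing): "uv" ([column, row] in pixels: a listed point, or the origin of a listed thing).
The state is a dict: "time_s": time; "joint_positions": joint angles; "dq": joint speeds; "joint_torque": joint torques, N m; "position": TCP position; "eef_rot": TCP orientation; "ft_force": force on the tool from outside, world axes, zero at the start; "ft_torque": the same for the moment, N m; "width": opening from 0.0 (shut) to 1.0 (fully open).
Only numpy, scipy, OpenCV 4.12 (cv2) and the standard library are available. Lean on these libraries where they do the work, as an engineer would, in place of code of your own. Each camera call takes 0.05 s, during which the arm holds its last target. There are 200 camera calls.

## Working session

There is one attempt and no reset: what is moved stays moved. The work goes in short steps, Python scripts to look and compute and a tool call to move; the robot and the scene stay as the last step left them, time stands still between calls to the robot, and variables do not carry over. Pictures are saved under pics/ and viewed, about 8 in all and at most 12, crops included, and the job is handed in when it is done.

Besides the shell and the picture viewer there is one more tool, called after ">>>" by a JSON object that holds its "api" and its "payload". jog_arm: Moves the arm, as the interface text tells. Its arguments: {"type":"object","properties":{"increments":{"type":"string"},"force":{"type":"number"}},"required":["increments"]}

```bash
mkdir -p pics; cat > h.py <<'E'
import numpy as np, cv2
from workcell import *
def ray(cam,uv):
    c=get_calibration(cam); f=200/np.tan(np.radians(c["vertical_fov"])/2); M=np.array(c["world_from_camera"])
    d=M[:3,:3]@np.array([(uv[0]-c["cx"])/f,-(uv[1]-c["cy"])/f,-1]); return M[:3,3],d/np.linalg.norm(d)
def onz(cam,uv,z):
    o,d=ray(cam,uv); return o+d*(z-o[2])/d[2]
def tri(uv1,uv2,c1="side",c2="top"):
    o1,d1=ray(c1,uv1);o2,d2=ray(c2,uv2)
    A=np.stack([d1,-d2],1); t=np.linalg.lstsq(A,o2-o1,rcond=None)[0]
    p,q=o1+t[0]*d1,o2+t[1]*d2; return (p+q)/2,np.linalg.norm(p-q)
E
python3 - <<'E'
from h import *
np.set_printoptions(precision=4,suppress=True)
for c in("top","side"):
    cv2.imwrite(f"pics/{c}0.png",read_camera(c)); k=get_calibration(c); print(c,{a:b for a,b in k.items() if a!="world_from_camera"},np.array(k["world_from_camera"])[:3])
R={}
for n in["stand_plate","plate_pivot","plate_tag_edge","plate_tag_tail","stand_rack","rack_tag_edge","well_plate","tube_rack","jar","forceps","slide_box"]:
    for c in("top","side"):
        r=place_of(c,n); R[n,c]=[(np.round(x["uv"],1).tolist(),round(x["p"],2)) for x in r[:2]]
    print(n,R[n,"top"],R[n,"side"],end=" ")
    try: print(*tri(R[n,"side"][0][0],R[n,"top"][0][0]))
    except Exception as e: print(e)
print(sense())
E
```

```text
top {'vertical_fov': 57.26499916708177, 'cx': 315.1387807373186, 'cy': 197.3122587335602} [[ 0.0149  0.9958 -0.0904  0.4816]
 [-0.9995  0.0175  0.0275 -0.024 ]
 [ 0.029   0.09    0.9955  1.1559]]
side {'vertical_fov': 54.584354843957854, 'cx': 321.98000973662926, 'cy': 202.47227263740447} [[-0.9944  0.0742 -0.075   0.4492]
 [-0.1051 -0.7595  0.642   0.8179]
 [-0.0093  0.6463  0.763   1.1068]]
stand_plate [([227.0, 221.4], 0.71)] [([356.6, 225.5], 0.57), ([326.2, 288.2], 0.55)] [0.4652 0.1679 0.2492] 0.07111329368077186
plate_pivot [([217.9, 218.5], 0.76)] [([328.0, 276.8], 0.76), ([351.5, 277.1], 0.74)] [0.5077 0.2323 0.0635] 0.01030991000698249
plate_tag_edge [([212.3, 247.4], 0.96)] [([353.3, 278.7], 0.97), ([346.0, 135.9], 0.58)] [0.4275 0.2411 0.0812] 0.002503957807135517
plate_tag_tail [([220.9, 208.1], 0.89), ([294.5, 216.0], 0.35)] [([310.6, 271.7], 0.62)] [0.55   0.2238 0.0702] 0.013157157515127103
stand_rack [([376.8, 215.2], 0.82), ([164.7, 195.1], 0.37)] [([333.1, 176.1], 0.92)] [ 0.5306 -0.2521  0.002 ] 0.0045779210388261805
rack_tag_edge [([375.9, 237.5], 0.67)] [([352.8
[... 483 characters left out ...]
([305.8, 250.6], 0.67)] [([357.2, 224.7], 0.68)] [ 0.4201 -0.0293 -0.0091] 0.003603155801223627
slide_box [([463.8, 226.2], 0.89), ([165.5, 199.1], 0.75)] [([344.6, 135.9], 0.64)] [ 0.5023 -0.5475 -0.0377] 0.0018268466992633842
{'time_s': 1.2, 'joint_positions': array([-0.8764,  0.3847,  0.0079,  0.    , -1.194 , -0.2586]), 'dq': array([-0.0001, -0.0003,  0.0007,  0.0002, -0.0004, -0.0004]), 'joint_torque': array([  0.0005, -39.0485,  18.7626,   4.2246,   0.0154,  -0.    ]), 'position': array([ 0.2638, -0.5666,  0.1938]), 'eef_rot': array([-3.1415, -0.    ,  2.0066]), 'ft_force': array([-0.5978,  0.0032,  0.2561]), 'ft_torque': array([ 0.0006, -0.0165, -0.0079]), 'width': 0.9990676635568478}
```

```bash
python3 - <<'E'
import cv2
a=cv2.imread("pics/top0.png");b=cv2.imread("pics/side0.png")
cv2.imwrite("pics/c1.png",cv2.resize(a[130:280,150:350],None,fx=4,fy=4,interpolation=cv2.INTER_CUBIC))
cv2.imwrite("pics/c2.png",cv2.resize(b[210:340,230:430],None,fx=4,fy=4,interpolation=cv2.INTER_CUBIC))
E
```

```text
(no output)
```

View pics/top0.png

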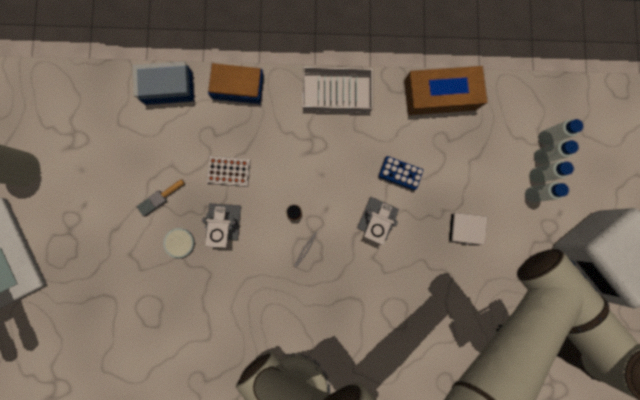

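View pics/c1.png

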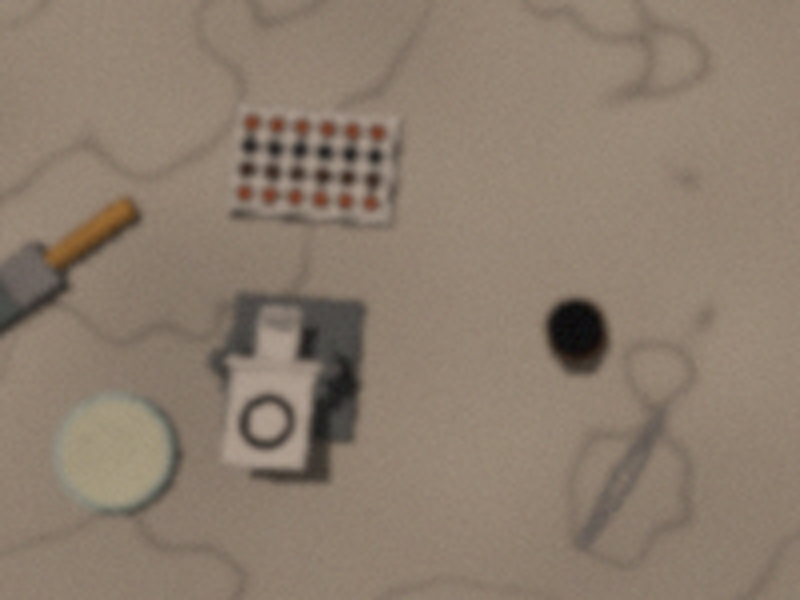

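View pics/c2.png

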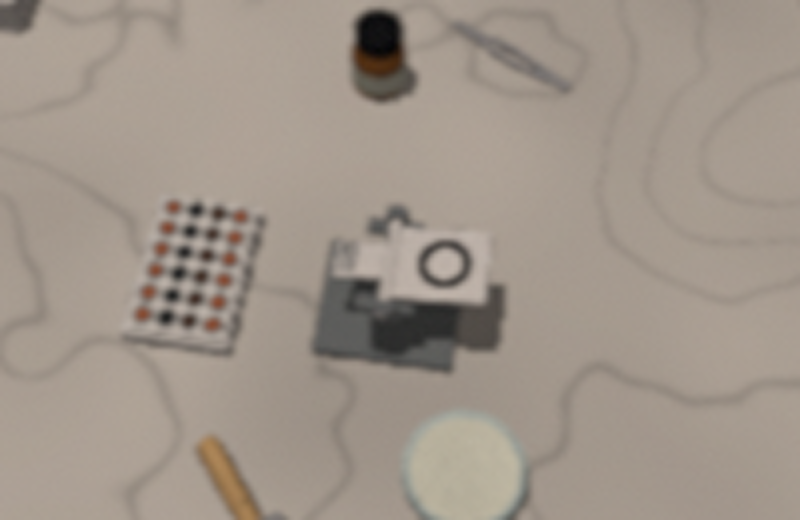

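```bash
python3 - <<'E'
from h import *
np.set_printoptions(precision=4,suppress=True)
T=lambda x,y:(150+x/4-.4,130+y/4-.4); S=lambda x,y:(230+x/4-.4,210+y/4-.4)
P={"edgeL":(T(222,463),S(487,303)),"edgeR":(T(303,470),S(490,232)),"tailL":(T(257,305),S(335,277)),"tailR":(T(303,307),S(334,240)),
"baseFL":(T(237,293),S(315,352)),"baseFR":(T(363,303),S(332,238))}
for k,(t,s) in P.items(): print(k,*tri(s,t))
for n,p in dict(FL=(237,293),FR=(363,303),NR=(352,440)).items(): print("base top z=.01",n,onz("top",T(*p),.01))
for n,p in dict(FL=(315,352),NL=(452,371),FR=(332,238)).items(): print("base side z=.01",n,onz("side",S(*p),.01))
for n in ["plate_tag_edge","plate_tag_tail","rack_tag_edge"]:
    print(n,onz("side",{"plate_tag_edge":(353.3,278.7),"plate_tag_tail":(310.6,271.7),"rack_tag_edge":(352.8,169.7)}[n],.075),onz("top",{"plate_tag_edge":(212.3,247.4),"plate_tag_tail":(220.9,208.1),"rack_tag_edge":(375.9,237.5)}[n],.075))
E
```

```text
edgeL [0.4325 0.2625 0.0792] 0.003517902080368251
edgeR [0.431  0.2037 0.0815] 0.001750350091612113
tailL [0.5478 0.245  0.0661] 0.00423907887060889
tailR [0.5498 0.2119 0.0635] 0.00132676282477126
baseFL [0.5611 0.2765 0.0031] 0.0038831986872213636
baseFR [0.5572 0.1776 0.0073] 0.0012318905085538384
base top z=.01 FL [0.5625 0.2748 0.01  ]
base top z=.01 FR [0.5564 0.1771 0.01  ]
base top z=.01 NR [0.4502 0.182  0.01  ]
base side z=.01 FL [0.5584 0.2799 0.01  ]
base side z=.01 NL [0.4527 0.285  0.01  ]
base side z=.01 FR [0.5575 0.1792 0.01  ]
plate_tag_edge [0.4261 0.2375 0.075 ] [0.4284 0.2426 0.075 ]
plate_tag_tail [0.5561 0.2266 0.075 ] [0.5431 0.2222 0.075 ]
rack_tag_edge [ 0.4524 -0.2218  0.075 ] [ 0.4639 -0.2349  0.075 ]
```

>>> {"api": "jog_arm", "payload": {"increments": "0 0 0 0 0 0 6.9; 0 0 0 0 0 0 6.9; 0 0 0 0 0 0 6.9; 0 0 0 0 0 0 6.8; 0 2 0.6 0 0 0 0; 0 3.9 1.1 0 0 0 0; 0 3.9 1.1 0 0 0 0; 0 3.9 1.1 0 0 0 0", "force": 10}}

```text
time_s: 1.87
position: [0.3089, -0.4302, 0.1935]
eef_rot: [-3.141, -0.0, 1.525]
ft_force: [2.2, 1.1, 1.2]
width: 0.481
```

>>> {"api": "jog_arm", "payload": {"increments": "0 3.9 1.1 0 0 0 0; 0 3.9 1.1 0 0 0 0; 0 3.9 1.1 0 0 0 0; 0 3.9 1.1 0 0 0 0; 0 3.9 1.1 0 0 0 0; 0 3.9 1.1 0 0 0 0; 0 3.9 1.1 0 0 0 0; 0 3.9 1.1 0 0 0 0"}}

```text
time_s: 2.53
position: [0.4108, -0.1217, 0.1943]
eef_rot: [3.14, -0.0, 1.527]
ft_force: [1.3, 0.0, 0.6]
width: 0.007
```

>>> {"api": "jog_arm", "payload": {"increments": "0 3.9 1.25 0 0 0 0; 0 3.9 1.25 0 0 0 0; 0 3.9 1.25 0 0 0 0; 0 3.9 1.25 0 0 0 0; 0 3.9 1.25 0 0 0 0; 0 3.9 1.25 0 0 0 0; 0 3.9 1.25 0 0 0 0; 0 3.9 1.25 0 0 0 0"}}

```text
time_s: 3.2
position: [0.5245, 0.1858, 0.1941]
eef_rot: [3.141, -0.0, 1.527]
ft_force: [0.6, -0.2, -0.2]
width: 0.006
```

>>> {"api": "jog_arm", "payload": {"increments": "0 2.5 0.8 0 0 0 0; 0 1.5 0.4 1 0 0 0; 0 0.3 0.1 2 0 0 0; 0 0 0 2 0 0 0; 0 0 0 1.5 0 0 0; 0 0 0 0.5 0 0 0; 0 0 0 0 0 0 0; 0 0 0 0 0 0 0"}}

```text
time_s: 3.87
position: [0.5394, 0.2257, 0.1242]
eef_rot: [3.141, 0.0, 1.526]
ft_force: [0.0, -0.3, -0.1]
width: 0.005
```

```bash
python3 - <<'E'
from h import *
a=read_camera("top");b=read_camera("side")
A=cv2.resize(a[140:290,150:300],(600,600),interpolation=cv2.INTER_CUBIC)
cv2.imwrite("pics/d1.png",cv2.resize(np.hstack([A,cv2.resize(b[170:340,250:420],(600,600),interpolation=cv2.INTER_CUBIC)]),(800,400)))
s=sense();print(s["position"],s["ft_force"],s["joint_positions"])
E
```

```text
[0.53987932 0.22619129 0.12508683] [ 0.66552308 -0.03596638  0.88920409] [ 6.73480176e-01  3.73674652e-01 -1.92422604e-01  4.40497133e-04
 -1.00222386e+00 -2.28888372e+00]
```

View pics/d1.png

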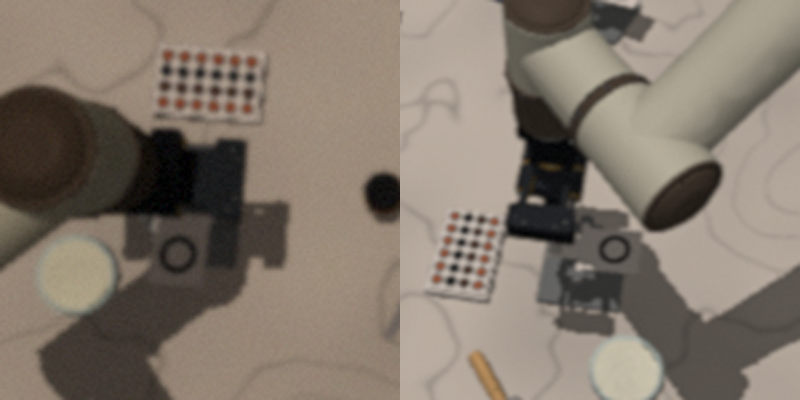

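>>> {"api": "jog_arm", "payload": {"increments": "0 0.2 0 1.5 0 0 0; 0 0 0 1.5 0 0 0; 0 0 0 0.8 0 0 0; 0 0 0 0.5 0 0 0; 0 0 0 0.4 0 0 0; 0 0 0 0.4 0 0 0; 0 0 0 0.4 0 0 0; 0 0 0 0.3 0 0 0"}}

```text
time_s: 4.63
position: [0.5394, 0.2282, 0.0658]
eef_rot: [3.141, -0.0, 1.527]
ft_force: [-0.0, 1.1, 0.7]
width: 0.004
```

>>> {"api": "jog_arm", "payload": {"increments": "0 0 0 0.3 0 0 0; 0 0 0 0.3 0 0 0; 0 0 -0.1 0.3 0 0 0; 0 0 -0.1 0.3 0 0 0; 0 0 -0.1 0.2 0 0 0; 0 0 -0.1 0.2 0 0 0; 0 0 0 0 0 0 0; 0 0 0 0 0 0 0"}}

```text
time_s: 5.3
position: [0.5351, 0.2283, 0.0497]
eef_rot: [-3.142, 0.0, 1.527]
ft_force: [-0.4, -0.2, -1.2]
width: 0.009
```

```bash
python3 - <<'E'
from h import *
b=read_camera("side"); a=read_camera("top")
A=cv2.resize(a[140:290,150:300],(600,600),interpolation=cv2.INTER_CUBIC)
cv2.imwrite("pics/e1.png",cv2.resize(np.hstack([A,cv2.resize(b[200:320,270:390],(600,600),interpolation=cv2.INTER_CUBIC)]),(800,400)))
s=sense();print(s["time_s"],s["position"],s["ft_force"])
for c in("top","side"): print([(x["uv"],x["p"]) for x in place_of(c,"plate_tag_edge")[:2]])
E
```

```text
5.4 [0.5353612  0.22838924 0.04993264] [ 0.39881527 -0.18961126  0.65846598]
[([211.8, 245.0], 0.85)]
[([351.6, 278.5], 0.88)]
```

View pics/e1.png

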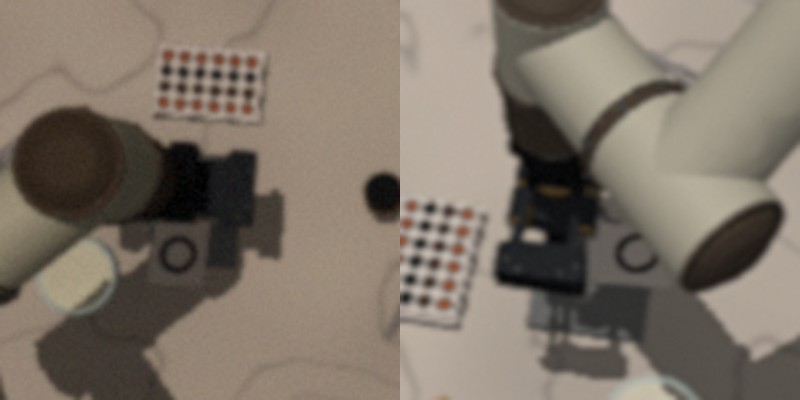

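```bash
cat >> h.py <<'E'
def proj(cam,p):
    c=get_calibration(cam); f=200/np.tan(np.radians(c["vertical_fov"])/2); M=np.linalg.inv(np.array(c["world_from_camera"]))
    q=M[:3,:3]@np.array(p)+M[:3,3]; return np.array([c["cx"]+f*q[0]/-q[2],c["cy"]-f*q[1]/-q[2]])
P0=np.array([.506,.230,.07]); YAW=-.0436
def st(x,y,z): return P0+[x*np.cos(YAW)-y*np.sin(YAW),x*np.sin(YAW)+y*np.cos(YAW),z-.07]
def tagpts(th,rs=(-.043,.075),w=(.015,.030)):
    return [st(-r*np.cos(th),s*ww,.07+r*np.sin(th)) for r,ww in zip(rs,w) for s in(-1,1)]
E
python3 - <<'E'
from h import *
from scipy.spatial.transform import Rotation as Ro
s=sense();p=s["position"];Rm=Ro.from_euler("xyz",s["eef_rot"]).as_matrix()
o=[]
for c,(r0,r1,q0,q1) in dict(top=(140,290,150,300),side=(200,320,270,390)).items():
    k=600/(r1-r0); im=cv2.resize(read_camera(c)[r0:r1,q0:q1],(600,600),interpolation=cv2.INTER_CUBIC)
    im=np.clip(im.astype(float)*1.6,0,255).astype(np.uint8)
    def d(P,col): 
        u=(proj(c,P)-[q0,r0]+.5)*k; cv2.circle(im,(int(u[0]),int(u[1])),3,col,-1)
    for a in(-.015,.015):
        for b in(-.0095,.0095): d(p+Rm@[a,b,.011],(0,0,255))
    for a in(-.095,.095):
        for b in(-.0375,.0375): d(p+Rm@[a,b,-.059],(0,255,0))
    for P in tagpts(.13): d(P,(255,0,255))
    o.append(im)
cv2.imwrite("pics/f1.png",cv2.resize(np.hstack(o),(800,400),interpolation=cv2.INTER_AREA))
E
```

```text
(no output)
```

View pics/f1.png

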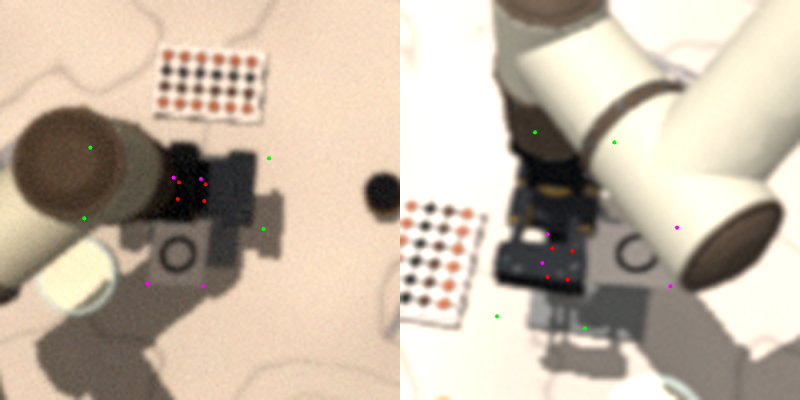

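```bash
python3 - <<'E'
from h import *
b=read_camera("side");a=read_camera("top");b0=cv2.imread("pics/side0.png")
g=lambda im:(255*(im/255.)**.55).astype(np.uint8)
z=lambda im,r,c,h,w:g(cv2.resize(im[r:r+h,c:c+w],(400,400),interpolation=cv2.INTER_CUBIC))
cv2.imwrite("pics/g1.png",np.hstack([z(b,235,290,70,70),z(b0,235,290,70,70)]))
print([np.round(sense()["ft_force"],2) for _ in range(1)])
for c in("top","side"): print([(x["uv"],x["p"]) for x in place_of(c,"plate_tag_tail")[:2]],proj(c,st(.043,0,.065)))
E
```

```text
[array([ 0.09,  0.2 , -0.33])]
[([165.7, 195.6], 0.75)] [219.71956534 206.29713108]
[([310.8, 272.2], 0.8)] [312.95338078 274.01214917]
```

View pics/g1.png

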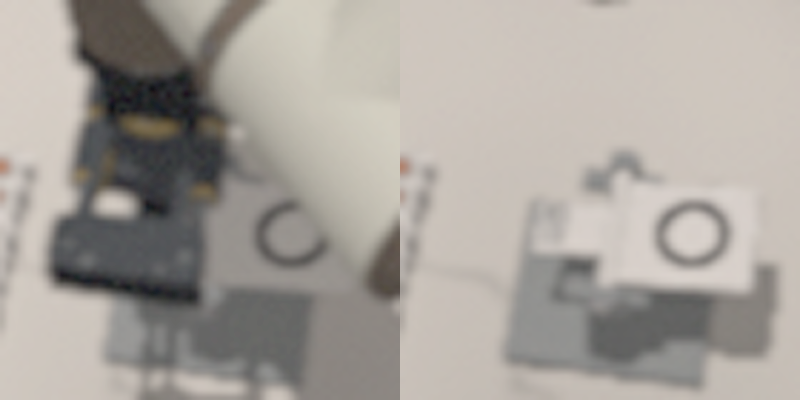

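>>> {"api": "jog_arm", "payload": {"increments": "0 0 0 0.3 0 0 0; 0 0 0 0.3 0 0 0; 0 0 0 0.3 0 0 0; 0 0 0 0.3 0 0 0; 0 0 0 0.2 0 0 0; 0 0 0 0 0 0 0; 0 0 0 0 0 0 0; 0 0 0 0 0 0 0"}}

```text
time_s: 6.47
position: [0.5352, 0.2282, 0.0356]
eef_rot: [-3.142, 0.0, 1.527]
ft_force: [0.0, -0.5, 1.2]
width: 0.006
```

```bash
python3 - <<'E'
from h import *
b=read_camera("side");a=read_camera("top");b0=cv2.imread("pics/side0.png")
cv2.imwrite("pics/s2.png",b);cv2.imwrite("pics/t2.png",a)
def shift(n,now,r,c,h,w):
    o=cv2.imread(f"pics/{n}")
    m=cv2.matchTemplate(now[r-8:r+h+8,c-8:c+w+8],o[r:r+h,c:c+w],cv2.TM_CCOEFF_NORMED); _,v,_,l=cv2.minMaxLoc(m); return v,l[0]-8,l[1]-8
print("ring shift side",shift("side0.png",b,267,333,17,16),"top",shift("top0.png",a,226,208,18,18))
s=sense();print(s["time_s"],s["position"],s["ft_force"],s["width"])
E
```

```text
ring shift side (0.39030197262763977, -2, -2) top (0.9345585107803345, -1, -1)
6.5667 [0.53517219 0.22821122 0.03563242] [ 0.57806747 -0.29885769 -0.69439805] 0.009031666528191566
```

```bash
cat >> h.py <<'E'
def theta():
    T=np.linspace(0,np.pi,158); o=[]
    for c in("top","side"):
        for x in place_of(c,"plate_tag_edge")[:2]:
            e=[np.linalg.norm(proj(c,st(-.075*np.cos(t),0,.07+.075*np.sin(t)))-x["uv"]) for t in T]
            i=int(np.argmin(e)); o.append((c,np.round(x["uv"],1).tolist(),round(x["p"],2),round(T[i],2),round(e[i],1)))
    return o
E
python3 - <<'E'
from h import *
b=read_camera("side");a=read_camera("top")
print(theta())
for t in(.1,.4,.7): print(t,[proj(c,st(-.075*np.cos(t),0,.07+.075*np.sin(t))) for c in("top","side")])
g=lambda im:(255*(im/255.)**.6).astype(np.uint8)
z=lambda im,r,c,h,w:g(cv2.resize(im[r:r+h,c:c+w],(400,400),interpolation=cv2.INTER_CUBIC))
cv2.imwrite("pics/g2.png",np.hstack([z(b,240,295,70,70),z(a,185,190,70,70)]))
E
```

```text
[('top', [211.6, 243.8], 0.64, np.float64(0.54), np.float64(1.5)), ('top', [227.4, 221.0], 0.21, np.float64(1.58), np.float64(15.7)), ('side', [348.4, 274.9], 0.68, np.float64(0.34), np.float64(2.5)), ('side', [355.0, 172.5], 0.47, np.float64(1.34), np.float64(93.1))]
0.1 [array([215.38871776, 246.44024487]), array([351.63359415, 276.86641143])]
0.4 [array([213.70113085, 244.80894675]), array([350.12071032, 272.94743916])]
0.7 [array([212.36471245, 240.85581087]), array([346.41836849, 269.11418929])]
```

View pics/g2.png

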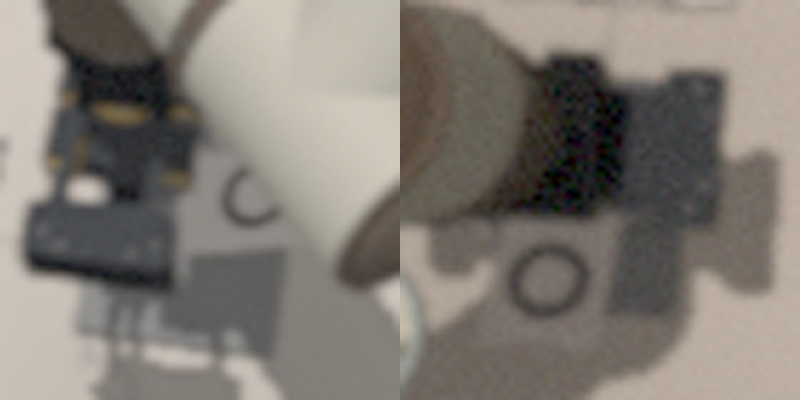

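```bash
python3 - <<'E'
from h import *
np.set_printoptions(precision=4,suppress=True)
T=lambda x,y:(150+x/4-.4,130+y/4-.4)
P=np.array([.431,.204,.08]); S=onz("top",T(330,482),0); L=(P-S)/P[2]; print("shadow",S,"L/z",L)
for b,s in(((320,80),(375,152)),((315,225),(368,292))):
    u=(190+b[0]/5.714-.4,185+b[1]/5.714-.4); w=(190+s[0]/5.714-.4,185+s[1]/5.714-.4)
    o,d=ray("top",u);S=onz("top",w,0);A=np.stack([d,-L],1);t=np.linalg.lstsq(A,S-o,rcond=None)[0]
    print("block corner",o+t[0]*d,S+t[1]*L)
E
```

```text
shadow [0.4173 0.1997 0.    ] L/z [0.1717 0.0533 1.    ]
block corner [0.566  0.1388 0.1502] [0.5652 0.1397 0.1503]
block corner [0.4964 0.137  0.1621] [0.4907 0.142  0.1628]
```

>>> {"api": "jog_arm", "payload": {"increments": "0 0 0 0.2 0 0 0; 0 0 0 0.2 0 0 0; 0 0 0 0.2 0 0 0; 0 0 0 0.2 0 0 0; 0 0 0 0.2 0 0 0; 0 0 0 0.2 0 0 0; 0 0 0 0 0 0 0; 0 0 0 0 0 0 0"}}

```text
time_s: 7.43
position: [0.5352, 0.2283, 0.0234]
eef_rot: [-3.141, -0.0, 1.527]
ft_force: [0.8, 0.6, -0.2]
width: 0.007
```

```bash
python3 - <<'E'
from h import *
b=read_camera("side");a=read_camera("top")
cv2.imwrite("pics/s3.png",b);cv2.imwrite("pics/t3.png",a)
print(theta()); s=sense();print(s["time_s"],s["position"],s["ft_force"])
for t in(.4,.6,.8,1): print(t,[proj(c,st(-.075*np.cos(t),0,.07+.075*np.sin(t))).round(1) for c in("top","side")])
E
```

```text
[('top', [210.3, 239.9], 0.87, np.float64(0.78), np.float64(1.8)), ('side', [345.0, 271.6], 0.62, np.float64(0.68), np.float64(2.8))]
7.6333 [0.53515421 0.22823594 0.02356258] [0.90822197 0.46233382 0.21988771]
0.4 [array([213.7, 244.8]), array([350.1, 272.9])]
0.6 [array([212.8, 242.4]), array([347.9, 270.4])]
0.8 [array([212. , 239.1]), array([344.7, 267.9])]
1 [array([211.5, 234.9]), array([340.8, 265.8])]
```

>>> {"api": "jog_arm", "payload": {"increments": "0 0 0 -0.4 0 0 0; 0 0 0 -1 0 0 0; 0 0 0 -1.8 0 0 0; 0 0 0 -2 0 0 0; 0 0 0 -2 0 0 0; 0 0 0 -2 0 0 0; 0 0 0 -1.5 0 0 0; 0 0 -0.5 -0.7 0 0 0"}}

```text
time_s: 8.3
position: [0.5316, 0.229, 0.141]
eef_rot: [3.137, -0.003, 1.527]
ft_force: [1.1, 0.4, 0.4]
width: 0.006
```

>>> {"api": "jog_arm", "payload": {"increments": "0 0 -1.5 0 0 0 0; 0 0 -2 0 0 0 0; 0 0 -2 0 0 0 0; 0 0 -2 0 0 0 0; 0 0 -1.9 0 0 0 0; 0 0 -1 0 0 0 0; 0 0 0 0 0 0 0; 0 0 0 0 0 0 0"}}

```text
time_s: 8.97
position: [0.4263, 0.2332, 0.1381]
eef_rot: [3.141, -0.0, 1.528]
ft_force: [0.3, -0.2, 0.7]
width: 0.002
```

```bash
python3 - <<'E'
from h import *
b=read_camera("side");a=read_camera("top")
print(theta()); s=sense();print(s["time_s"],s["position"],s["ft_force"])
g=lambda im:(255*(im/255.)**.7).astype(np.uint8)
z=lambda im,r,c,h,w:g(cv2.resize(im[r:r+h,c:c+w],(400,400),interpolation=cv2.INTER_CUBIC))
cv2.imwrite("pics/g3.png",np.hstack([z(b,215,280,100,100),z(a,165,170,100,100)]))
E
```

```text
[('top', [208.6, 239.3], 0.77, np.float64(0.82), np.float64(3.4)), ('side', [344.4, 271.7], 0.71, np.float64(0.7), np.float64(3.3))]
9.1667 [0.42698934 0.23311222 0.13758735] [0.90644923 0.17681057 0.14561205]
```

View pics/g3.png

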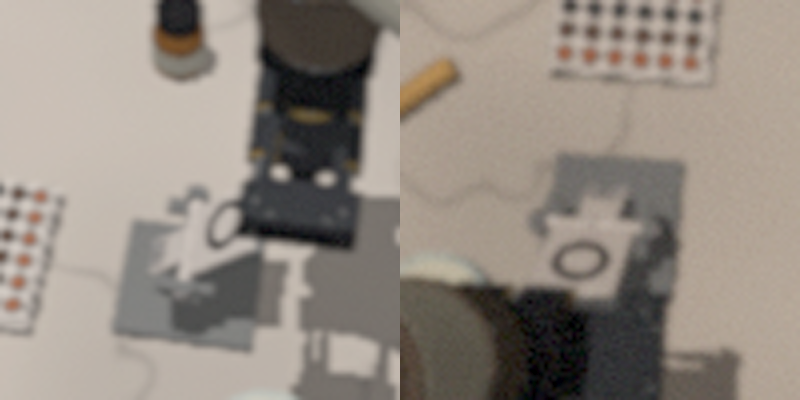

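>>> {"api": "jog_arm", "payload": {"increments": "0 0 0 1 0 0 0; 0 0 0 1.5 0 0 0; 0 0 0 1.5 0 0 0; 0 0 0 1.2 0 0 0; 0 0 0.3 0.8 0 0 0; 0 0 0.6 0 0 0 0; 0 0 0.6 0 0 0 0; 0 0 0.5 0 0 0 0"}}

```text
time_s: 9.83
position: [0.4469, 0.2322, 0.0784]
eef_rot: [-3.141, 0.0, 1.526]
ft_force: [-11.2, 1.7, 11.0]
width: 0.002
```

>>> {"api": "jog_arm", "payload": {"increments": "0 0 0.6 0 0 0 0; 0 0 0.6 0 0 0 0; 0 0 0.6 0 0 0 0; 0 0 0.6 0 0 0 0; 0 0 0.6 0 0 0 0; 0 0 0.4 0 0 0 0; 0 0 0 0 0 0 0; 0 0 0 0 0 0 0"}}

```text
time_s: 10.5
position: [0.4806, 0.2306, 0.0776]
eef_rot: [3.142, -0.0, 1.526]
ft_force: [0.3, -0.1, 0.2]
width: 0.008
```

```bash
python3 - <<'E'
from h import *
b=read_camera("side");a=read_camera("top")
print(theta()); s=sense();print(s["time_s"],s["position"],s["ft_force"])
E
```

```text
[('side', [324.0, 226.9], 0.69, np.float64(1.74), np.float64(34.6)), ('side', [328.5, 284.5], 0.31, np.float64(1.26), np.float64(21.9))]
10.7 [0.48007883 0.23066754 0.07771924] [0.41802435 0.37751617 0.2474778 ]
```

```bash
python3 - <<'E'
from h import *
b=read_camera("side");a=read_camera("top")
g=lambda im:(255*(im/255.)**.6).astype(np.uint8)
z=lambda im,r,c,h,w:g(cv2.resize(im[r:r+h,c:c+w],(400,400),interpolation=cv2.INTER_CUBIC))
cv2.imwrite("pics/g4.png",np.hstack([z(b,225,280,80,80),z(a,175,180,80,80)]))
E
```

```text
(no output)
```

View pics/g4.png

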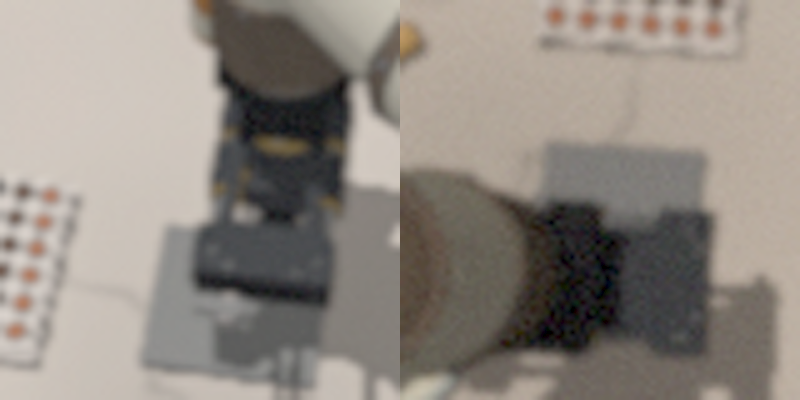

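>>> {"api": "jog_arm", "payload": {"increments": "0 0 0.4 0 0 0 0; 0 0 0.5 0 0 0 0; 0 0 0.6 0 0 0 0; 0 0 0.6 0 0 0 0; 0 0 0.5 0 0 0 0; 0 0 0.4 0 0 0 0; 0 0 0.3 0 0 0 0; 0 0 0 0 0 0 0"}}

```text
time_s: 11.47
position: [0.5141, 0.2292, 0.0777]
eef_rot: [3.141, -0.0, 1.526]
ft_force: [-0.0, 0.3, -0.0]
width: 0.007
```

```bash
python3 - <<'E'
from h import *
b=read_camera("side");a=read_camera("top")
print(theta()); s=sense();print(s["time_s"],s["position"],s["ft_force"])
g=lambda im:(255*(im/255.)**.6).astype(np.uint8)
z=lambda im,r,c,h,w:g(cv2.resize(im[r:r+h,c:c+w],(400,400),interpolation=cv2.INTER_CUBIC))
cv2.imwrite("pics/g5.png",np.hstack([z(b,225,280,80,80),z(a,175,180,80,80)]))
E
```

```text
[('top', [376.5, 217.8], 0.17, np.float64(3.14), np.float64(157.9)), ('side', [329.4, 285.0], 0.3, np.float64(1.2), np.float64(22.2))]
11.6667 [0.51340504 0.2293175  0.07793116] [-0.28012556 -0.24024226  0.24219701]
```

View pics/g5.png

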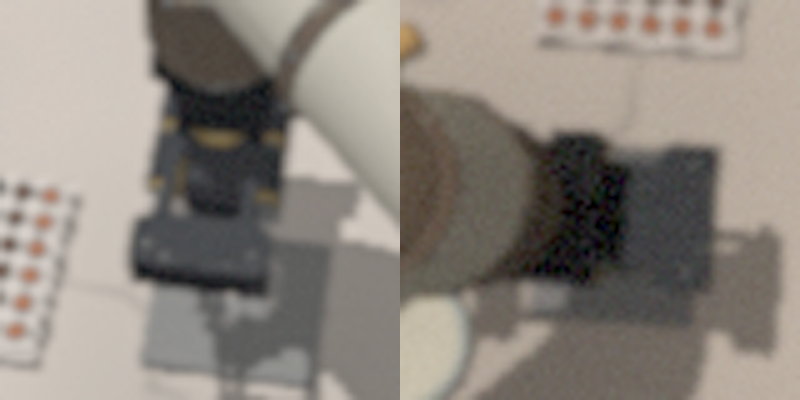

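>>> {"api": "jog_arm", "payload": {"increments": "0 0 0.6 0 0 0 0; 0 0 0.8 0 0 0 0; 0 0 0.8 0 0 0 0; 0 0 0.5 0.4 0 0 0; 0 0 0.3 0.6 0 0 0; 0 0 0.3 0.7 0 0 0; 0 0 0.2 0.6 0 0 0; 0 0 0 0.4 0 0 0"}}

```text
time_s: 12.33
position: [0.5483, 0.2274, 0.0494]
eef_rot: [-3.141, 0.001, 1.526]
ft_force: [-1.5, -0.4, 0.4]
width: 0.01
```

```bash
python3 - <<'E'
from h import *
b=read_camera("side");a=read_camera("top")
print(theta()); s=sense();print(s["time_s"],s["position"],s["ft_force"])
for t in(2.4,2.8,3.14): print(t,[proj(c,st(-.075*np.cos(t),0,.07+.075*np.sin(t))).round(1) for c in("top","side")])
E
```

```text
[('side', [276.7, 279.9], 0.59, np.float64(3.14), np.float64(27.1))]
12.5333 [0.54780356 0.227515   0.050407  ] [-0.89302321  1.04834634  0.54484392]
2.4 [array([215.5, 200.6]), array([308.3, 263.9])]
2.8 [array([218.1, 196.1]), array([303.6, 267.8])]
3.14 [array([220.2, 195.4]), array([302.5, 271.8])]
```

>>> {"api": "jog_arm", "payload": {"increments": "0 0 0 0.2 0 0 0; 0 0 0 0.2 0 0 0; 0 0 0 0.1 0 0 0; 0 0 0 0.1 0 0 0; 0 0 0 0 0 0 0; 0 0 0 0 0 0 0; 0 0 0 0 0 0 0; 0 0 0 0 0 0 0"}}

```text
time_s: 13.2
position: [0.5481, 0.2276, 0.0447]
eef_rot: [-3.141, 0.0, 1.527]
ft_force: [0.6, 0.2, 0.2]
width: 0.005
```

>>> {"api": "jog_arm", "payload": {"increments": "0 0 0 0.1 0 0 0; 0 0 0 0 0 0 0; 0 0 0 0.1 0 0 0; 0 0 0 0 0 0 0; 0 0 0 0.1 0 0 0; 0 0 0 0 0 0 0; 0 0 0 0 0 0 0; 0 0 0 0 0 0 0"}}

```text
time_s: 13.87
position: [0.5483, 0.2276, 0.0439]
eef_rot: [3.141, 0.0, 1.527]
ft_force: [-5.2, -1.2, 11.3]
width: 0.007
```

>>> {"api": "jog_arm", "payload": {"increments": "0 0 0 -0.3 0 0 0; 0 0 0 -0.6 0 0 0; 0 0 0 -1.2 0 0 0; 0 0 0 -2 0 0 0; 0 0 0 -2.5 0 0 0; 0 0 0 -3 0 0 0; 0 0 0 -3 0 0 0; 0 0 -2 -2 0 0 0"}}

```text
time_s: 14.53
position: [0.5313, 0.2292, 0.1905]
eef_rot: [3.137, -0.002, 1.526]
ft_force: [0.8, 0.5, 0.6]
width: 0.005
```

>>> {"api": "jog_arm", "payload": {"increments": "0 -3 -2 0 0 0 0; 0 -3.5 -2 0 0 0 0; 0 -3.5 -2 0 0 0 0; 0 -3.5 -2 0 0 0 0; 0 -3.5 -2 0 0 0 0; 0 -3.5 -1 0 0 0 0; 0 -2 0 0 0 0 0; 0 0 0 0 0 0 0"}}

```text
time_s: 15.2
position: [0.4069, 0.0059, 0.188]
eef_rot: [3.141, -0.0, 1.523]
ft_force: [-0.6, -0.5, -0.3]
width: 0.005
```

```bash
python3 - <<'E'
from h import *
b=read_camera("side");a=read_camera("top")
print(theta()); s=sense();print(s["time_s"],s["position"],s["ft_force"])
old={("jar","top"):(295.9,214.8),("rack_tag_edge","top"):(375.9,237.5),("well_plate","top"):(228.6,171),("tube_rack","side"):(303.7,162),("well_plate","side"):(281,280.6),("forceps","side"):(357.2,224.7)}
for (n,c),o in old.items(): print(n,c,o,[(np.round(x["uv"],1).tolist(),round(x["p"],2)) for x in place_of(c,n)[:1]])
z=lambda im,r,c,h,w:cv2.resize(im[r:r+h,c:c+w],(400,400),interpolation=cv2.INTER_CUBIC)
cv2.imwrite("pics/g6.png",np.hstack([z(b,220,260,100,100),z(a,155,160,120,120)]))
E
```

```text
[('top', [220.5, 194.8], 0.68, np.float64(3.14), np.float64(0.7)), ('side', [302.2, 273.3], 0.84, np.float64(3.14), np.float64(1.5))]
15.4 [0.40878776 0.00911695 0.187804  ] [ 0.39845613  0.14742361 -0.20871536]
jar top (295.9, 214.8) [([293.0, 214.6], 0.59)]
rack_tag_edge top (375.9, 237.5) [([375.7, 235.4], 0.67)]
well_plate top (228.6, 171) [([231.6, 172.3], 0.85)]
tube_rack side (303.7, 162) [([304.8, 159.9], 0.97)]
well_plate side (281, 280.6) [([280.7, 280.1], 0.75)]
forceps side (357.2, 224.7) [([355.0, 224.4], 0.52)]
```

View pics/g6.png

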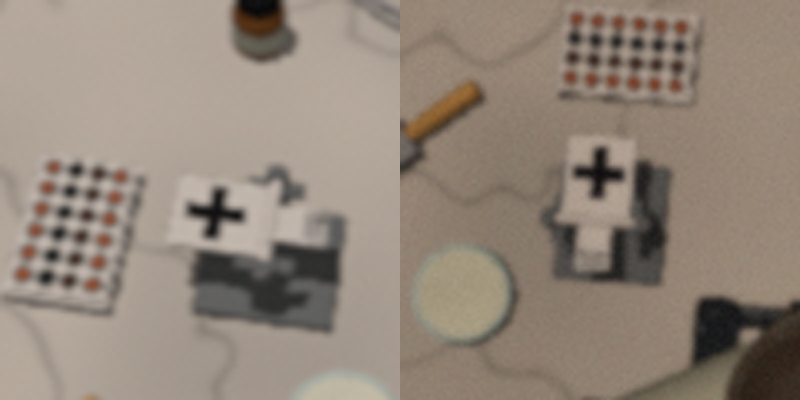

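The tag lies flat on the +x side with the cross showing: centre near (215,213) in the side half of the picture and (598,172) in the top half. The arm is clear of the stand, and the networks place both tag-edge points within 2 px of θ = π.

```bash
python3 -c "
from workcell import *
print(sense()['dq']);print(close_job())"
```

```text
[-0.00337486 -0.00175761 -0.00123128  0.0008353  -0.00223467 -0.00144525]
the job is handed in; nothing more can be done
None
```

The well plate's tag is turned over: it lies flat on its other side with the cross showing. I handed the job in at about 15.5 s, with the arm drawn back and clear of everything.

**How it went:** I pressed the tail down with closed fingertips until the tag stood at about 42°. From the robot's side I then pushed the face over the top and pressed it down against its stop.

**Last checks:**
- **Tag:** both cameras show the cross. The detected tag edge matches the flat position to within 0.7 px (top) and 1.5 px (side).
- **Other things:** the rack tag, well plate, tube rack, jar and forceps were found within about 3 px (roughly 9 mm) of their first detections, which is within detector noise. I did not re-measure the petri dish, brush or slide box.
- **Forces:** about 11 N upward (12–13 N in all) when the tag met its stop. The highest sampled reading was about 16 N, seen once just before or as the fingers reached the face; I did not find its cause.

**What disagreed:** the fingertips touched the tail with the reported tool height about 4 cm lower than expected. The gripper's body also looked about 4 cm or more higher in the pictures than the reported pose would put it. I corrected the heights from what the cameras and the contact showed, and did not find the cause. The gripper hid the tag while it was swung past upright, so I followed that stretch only indirectly.

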